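Square up a heat-spreader pack and pin it

ROBOT

A 6-joint arm with a two-finger parallel gripper is mounted at the origin on a cart in front of the work surface, level with it; the furniture and walls round the work are solid. World frame = base frame: x ahead of the robot, y to its left, z up, the work surface at z = 0. Lengths are in m, angles in rad, forces in N, time in s.
With the tool pointing down it reaches from about 0.375 to 0.9 m from the base axis. Payload 3.1 kg.
Tool frame: the origin (TCP) lies at the very end of the fingers, on their centre line; the grasp point (between the pads) lies 19 mm behind it (grip_depth is the distance from the TCP to the grasp point, in m); z points along the fingers, y is the line along which they close (so a half turn about z gives the same grasp; the last joint's range is limited). The gripper opens to 85 mm and grips with 20 to 120 N. Pads are 22 mm wide; open, the fingers measure 114 mm over their backs; the gripper's body (76 mm by 85 mm) begins 54 mm behind the grasp point. The pads swing forward as they close: fully open they stand 13 mm farther back than shut.
Start: joints at [1.032, 0.527, 1.433, -0, 1.181, -0.178], TCP at [0.22, 0.585, 0.231] pointing down, gripper open.
Joint ranges: [-3.08, 3.08], [-0.75, 2.2], [0.22, 2.44], [-1.43, 4.57], [0, 2.65], [-2.85, 2.85]. Speed limits (rad/s): [2.79, 2.79, 3.14, 3.14, 3.14, 3.14].

INTERFACE

Orientations are given as a unit quaternion [x, y, z, w].
In Python, from station import * gives the robot as it stands.
- The arm moves only by the tool apply_moves, never from a script. Its argument "plan" is a list of rows, each a list of 7 numbers: the shift along the tool's x, y, z in m, then the turn, a rotation vector about the tool's x, y, z in rad, then the gripper command: -1 is fully open, 1 is shut, values between are in proportion. In form: [[dx, dy, dz, wx, wy, wz, jaw], ...]. A call has 1 to 8 rows; each row shifts and turns the commanded pose from where the row before left it, along the tool's axes as they then stand; what a row does not reach is not made up. A row lasts 1/8 s, in which the tool goes at most 62.5 mm and 10.7 degrees, less where a joint would pass 70% of its speed; a pose out of reach is approached as far as the arm can. A call is refused whole if a number of a shift passes 0.0625 or a number of a turn 0.188, either way. A call with a gripper value outside its range is refused whole. The fingers move at their own pace and stop on an object; "force" is the grip in N (left out, the last holds). Time passes only in rows, so rows that do not move let the fingers close. It gives the time, the measured TCP pose, the force, the opening and the grip force at its end, in the units of the state.
- sense(): the state, without advancing time (a new reading comes with each control period).
- snapshot(name): name is "scene" or "side" or "wrist"; returns the picture (480x640x3 uint8, red, green, blue); there is no depth.
- calibration(name): a dict with "camera_matrix" (3x3 intrinsics, pixels), "R" (3x3) and "t" (3): a world point X has camera coordinates R X + t; the wrist camera has in their place "mount" (4x4, takes a point from camera to tool coordinates, whose origin is the TCP and whose axes are the flange's). Camera axes: x right, y down, z forward; pixel columns grow to the right and rows downward; lengths in m; the calibration is good to about 2 mm. A picture is of the moment at which its call begins: read the wrist's pose just before it. calibration takes no time and is no camera call.
- sign_off(): hands the job in; it is judged then, once.
The state is a dict: "t": time; "q": joint angles; "qd": joint speeds; "tau": joint torques, N m; "tcp_pos": TCP position; "tool_rot": TCP orientation; "force": force on the tool from outside, world axes, zero at the start; "ft_torque": the same for the moment, N m; "finger_gap": opening from 0.0 (shut) to 1.0 (fully open); "gripper_force": force on a finger pad.
Only numpy, scipy, OpenCV 4.12 (cv2) and the standard library are available. Lean on these libraries where they do the work, as an engineer would, in place of code of your own. Each camera call takes 0.05 s, during which the arm holds its last target. There are 200 camera calls.

TASK

Three square heat-spreader plates lie loosely on the pinning fixture with their holes out of line. Gently push the pack with the fingertips until all three plates sit square in the corner against both stop fences, so that their holes line up with the hole in the fixture; then take the red-handled pin from its wooden block and pass it through all three plates into the fixture until its flange rests on the pack, and let go. Work by feel: never press on any of the plates with more than 15 N, and do not knock over or shove the other things about.

Things in the scene. Friction and masses are not known exactly. Their poses are not given: they have to be found in the camera images.
- bed: dark steel ground plate of the pinning fixture, 160 x 160 x 8 mm, fixed. Origin: centre of its underside. On it is clamped a pale aluminium stop plate 110 x 110 x 18 mm, axes parallel to the bed's, with a straight 11 mm hole down its middle (18 mm deep) and two rigid steel fences, 12 mm thick, 74 mm long, 22 mm high, on its top: one to +x, one to +y of the hole.
- stop_nominal (a point): point over the bed's middle, 26 mm above its origin, level with the stop plate's top. The fixture's hole lies near it, but the stop plate was clamped by eye: up to 14 mm off along x and along y; its true place is not reported and must be felt or seen. The fences' inner faces are 28 mm from the hole's axis, so plates flush against both have their holes over it.
- plate_low: square yellow brass plate 56 x 56 x 8 mm with a straight 11 mm hole through its middle, loose, 70 g nominal; the lowest of the stack, lying on the stop plate. Origin: on the hole's axis at the underside; z up, x and y parallel to its edges.
- plate_mid: square pale aluminium plate 56 x 56 x 8 mm with a straight 11 mm hole through its middle, loose, 70 g nominal; the middle one of the stack, lying on the low plate. Origin: on the hole's axis at the underside; z up, x and y parallel to its edges.
- plate_top: square reddish copper plate 56 x 56 x 8 mm with a straight 11 mm hole through its middle, loose, 70 g nominal; the uppermost of the stack, its top 50 mm above the bed's origin. Origin: on the hole's axis at the underside; z up, x and y parallel to its edges. At the start each plate is 3 to 11 mm short of either fence, and turned by up to about 3 degrees.
- pin: loose locating pin, 70 mm long, about 70 g, standing upright in the wooden block. Origin: centre of its nose tip, z along the pin to its handle. Steel shank 10 mm thick from the tip to 40 mm (the first 5 mm tapered from 6 mm), flange 22 mm in diameter from 40 to 44 mm, red round handle 16 mm in diameter from 44 to 70 mm. Fully home its tip is 10 mm above the bed's origin.
- pin_block: fixed wooden block 50 x 50 x 34 mm with one 28 mm deep hole (11.5 mm) in which the pin stands. Origin: centre of its underside.
- flux: bystander: round tin with yellow lid, 50 mm in diameter, 25 mm high. Origin: centre of the underside.
- sink: bystander: round white finned heat sink, 60 mm in diameter, 28 mm high. Origin: centre of the underside.
- bottle: bystander: white bottle with a red spout, 42 mm in diameter, 123 mm high. Origin: centre of the underside.
Mind the look-alikes: they are no part of the job. Several things have the shape of the pin; the one meant has the colours described above.

How it is judged:
By the outcome, as a careful person would: the job done as asked, in the order asked, and still so for the second after the job is handed in, with the robot touching nothing.
It also fails if it takes over 70 s, if anything falls off the work surface, if the arm or the gripper's body presses on something with over 40 N, if the wrist force passes 120 N, or if a joint passes its speed limit or range.

## Working session

There is one attempt and no reset: what is moved stays moved. The work goes in short steps, Python scripts to look and compute and a tool call to move; the robot and the scene stay as the last step left them, time stands still between calls to the robot, and variables do not carry over. Pictures are saved under pics/ and viewed, at most 10 in all, crops included, and the job is handed in when it is done.

Besides the shell and the picture viewer there is one more tool, called after "Call:" as name(argument=value, ...) on one line, values as JSON. apply_moves: Moves the arm, as the interface text tells. Its arguments: {"type":"object","properties":{"plan":{"type":"array"},"force":{"type":"number"}},"required":["plan"]}

```bash
mkdir -p pics; ls
python3 - <<'E'
from station import *
import cv2
s=sense();print(s)
for n in("scene","side","wrist"):
    cv2.imwrite(f"pics/{n}0.png",snapshot(n)[:,:,::-1]);print(n,calibration(n))
E
```

```text
pics
{'t': 0.0, 'q': array([ 1.03252472e+00,  5.28469348e-01,  1.43395187e+00, -4.07964582e-05,
        1.18140098e+00, -1.78472663e-01]), 'qd': array([-0.00040631,  0.00114021,  0.00117992,  0.00070219,  0.00088458,
       -0.00011464]), 'tau': array([-6.53662596e-05, -4.42352307e+01, -1.78027493e+01, -2.83068657e-04,
        8.21722497e-03, -8.34502345e-06]), 'tcp_pos': array([0.21963251, 0.58434173, 0.23031591]), 'tool_rot': array([ 1.78922916e-01,  9.83862463e-01, -1.05056731e-03, -3.73343040e-04]), 'force': array([-0.06596863, -0.19871392,  0.26715779]), 'ft_torque': array([-0.02763807,  0.00582427, -0.01165175]), 'gripper_force': 0.0, 'finger_gap': 1.0053858561631959}
scene {'camera_matrix': array([[531.44114181,   0.        , 318.45222778],
       [  0.        , 531.44114181, 238.70298627],
       [  0.        ,   0.        ,   1.        ]]), 'R': array([[ 0.53328533, -0.845858  , -0.01144559],
       [-0.59116502, -0.36296373, -0.72026471],
       [ 0.60508734,  0.39087283, -0.69360489]]), 't': array([-0.58843742,  0.2792957 ,  0.71801105])}
side {'camera_matrix': array([[508
[... 174 characters left out ...]
8252301,  0.00872522],
       [-0.16599994,  0.38018399, -0.90989239],
       [ 0.34473759, -0.8421023 , -0.41475259]]), 't': array([0.40242784, 0.26002725, 0.42760329])}
wrist {'camera_matrix': array([[382.84424236,   0.        , 315.64886512],
       [  0.        , 382.84424236, 241.33142833],
       [  0.        ,   0.        ,   1.        ]]), 'mount': array([[ 5.80298764e-04, -9.53094793e-01, -3.02671403e-01,
         7.76983034e-02],
       [ 9.99999244e-01,  8.81228390e-04, -8.57682170e-04,
         1.06627757e-04],
       [ 1.08417504e-03, -3.02670676e-01,  9.53094584e-01,
        -1.42619736e-01],
       [ 0.00000000e+00,  0.00000000e+00,  0.00000000e+00,
         1.00000000e+00]])}
```

View pics/scene0.png

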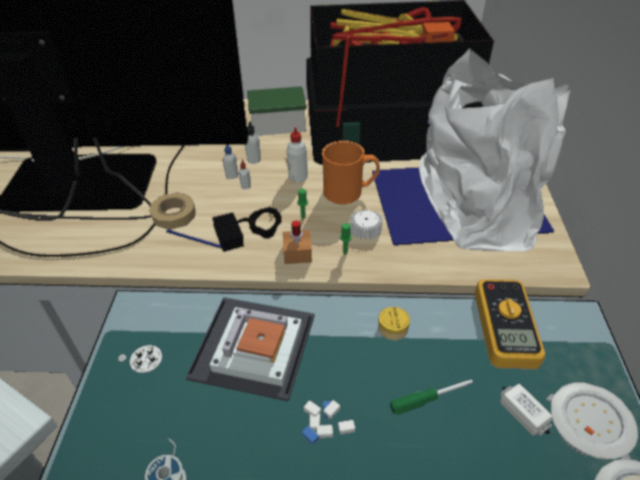

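View pics/side0.png

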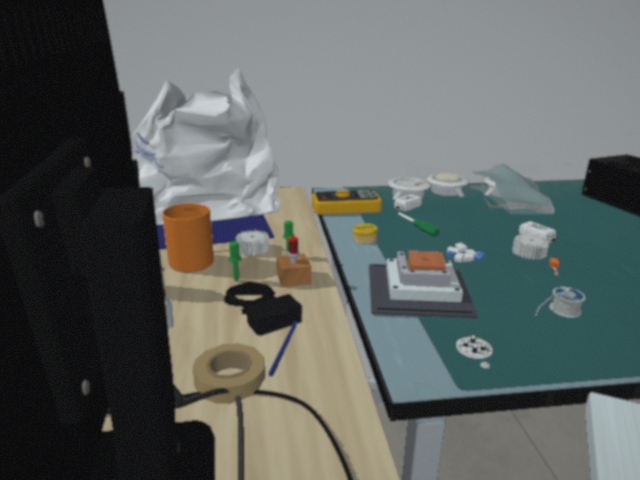

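The scene picture shows the fixture (bed centred around 252,347), the red pin in the block at (297,240), and the flux tin at (394,321). Things that could be taken for the pin are the green pins at (302,203) and (346,238), the small red-spouted bottle at (244,176) and the large one at (297,150). I choose the one at (297,230): red handle, in the wooden block.

```bash
cat > h.py <<'E'
from station import *
import numpy as np, cv2
from scipy.spatial.transform import Rotation as Ro
def cam(n,s=None):
    c=calibration(n);K=c["camera_matrix"]
    if n!="wrist": return K,c["R"],c["t"]
    s=s or sense(); T=np.eye(4);T[:3,:3]=Ro.from_quat(s["tool_rot"]).as_matrix();T[:3,3]=s["tcp_pos"]
    M=np.linalg.inv(T@c["mount"]); return K,M[:3,:3],M[:3,3]
def unproj(C,px,z):
    K,R,t=C; d=R.T@np.linalg.solve(K,[px[0],px[1],1]); o=-R.T@t
    return o+d*(z-o[2])/d[2]
def proj(C,X):
    K,R,t=C; p=K@(R@np.asarray(X,float)+t); return p[:2]/p[2]
def snap(n,f,crop=None,k=1):
    s=sense(); im=snapshot(n); C=cam(n,s)
    np.savez(f"pics/{f}.npz",im=im,K=C[0],R=C[1],t=C[2])
    if crop: x0,y0,x1,y1=crop; im=im[y0:y1,x0:x1]
    cv2.imwrite(f"pics/{f}.png",cv2.resize(im,None,fx=k,fy=k,interpolation=cv2.INTER_CUBIC)[:,:,::-1])
E
python3 - <<'E'
from h import *
np.set_printoptions(precision=4,suppress=True)
C=cam("scene");S=cam("side")
for p in [(228,298),(314,315),(283,397),(188,376)]: print("bed",unproj(C,p,.008))
for p in [(370,268),(463,266),(475,315),(371,309)]: print("bed side",unproj(S,p,.008))
def tri(a,b):
    A=[];B=[]
    for (K,R,t),p in((C,a),(S,b)):
        P=K@np.c_[R,t]
        for i in (0,1): r=p[i]*P[2]-P[i];A.append(r[:3]);B.append(-r[3])
    return np.linalg.lstsq(np.array(A),np.array(B),rcond=None)[0]
print("pin top",tri((296,224),(293,240)))
for n,p,z in [("blocktop",(298,240),.034),("flux",(394,316),.025),("topholes",(262,337),.05)]: print(n,unproj(C,p,z))
print("hole side",unproj(S,(427,260),.05), "block side",unproj(S,(294,261),.034))
# crop checks
a=cv2.imread("pics/scene0.png")[180:270,240:400];b=cv2.imread("pics/scene0.png")[290:400,180:320]
a=cv2.resize(a,(800,450),interpolation=2);
cv2.imwrite("pics/c1.png",a)
E
```

```text
bed [ 0.442  -0.2387  0.008 ]
bed [ 0.4874 -0.38    0.008 ]
bed [ 0.3412 -0.4212  0.008 ]
bed [ 0.2954 -0.283   0.008 ]
bed side [ 0.4858 -0.3482  0.008 ]
bed side [ 0.3376 -0.421   0.008 ]
bed side [ 0.2978 -0.2641  0.008 ]
bed side [ 0.4439 -0.2194  0.008 ]
pin top [ 0.5975 -0.274   0.0713]
blocktop [ 0.597  -0.2766  0.034 ]
flux [ 0.5408 -0.4953  0.025 ]
topholes [ 0.3861 -0.3552  0.05  ]
hole side [ 0.387  -0.3324  0.05  ] block side [ 0.596  -0.2729  0.034 ]
```

View pics/c1.png

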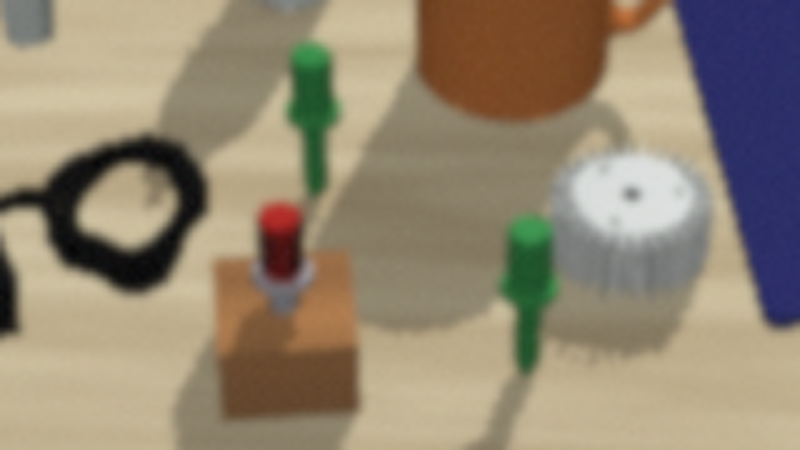

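The crop confirms the red-handled pin in the block, with the green look-alikes beside it. Scene and side disagree about the bed if it sits at z = 0, so I'll triangulate its height.

```bash
cat >> h.py <<'E'
def tri(C,S,a,b):
    A=[];B=[]
    for (K,R,t),p in((C,a),(S,b)):
        P=K@np.c_[R,t]
        for i in (0,1): r=p[i]*P[2]-P[i];A.append(r[:3]);B.append(-r[3])
    return np.linalg.lstsq(np.array(A),np.array(B),rcond=None)[0]
np.set_printoptions(precision=4,suppress=True)
E
python3 - <<'E'
from h import *
C=cam("scene");S=cam("side")
for n,a,b in [("c1",(228,298),(371,309-43)),("bed far+x-y",(314,315),(370,268)),("bed",(283,397),(463,266)),("bed",(188,376),(475,315)),("bed",(228,298),(371,309)),("hole",(262,337),(427,260)),("flux",(394,316),(365,231)),("flange top",(296,224),(293,240))]:
    X=tri(C,S,a,b);print(n,X,proj(C,X)-a,proj(S,X)-b)
a=cv2.imread("pics/scene0.png")[290:402,180:322];b=cv2.imread("pics/side0.png")[240:325,360:485]
a=cv2.resize(a,(568,448)[:2],interpolation=2);b=cv2.resize(b,(500,340),interpolation=2)
E
```

```text
c1 [ 0.4405 -0.2584  0.0484] [  5.7259 -10.6001] [11.0987  8.4024]
bed far+x-y [ 0.4944 -0.3745 -0.0051] [-0.3636  0.6618] [-0.5798 -0.4852]
bed [ 0.3392 -0.4214  0.0086] [-0.7009  0.9482] [-0.8761 -0.5622]
bed [ 0.2985 -0.2782 -0.0004] [ 0.0066 -0.0078] [0.0097 0.0054]
bed [ 0.4474 -0.233  -0.0008] [ 0.0891 -0.1466] [0.1654 0.126 ]
hole [ 0.3903 -0.3509  0.0413] [-0.1457  0.2254] [-0.2142 -0.1551]
flux [ 0.5446 -0.4928  0.0145] [-0.8823  1.8116] [-1.274  -1.1846]
flange top [ 0.5975 -0.274   0.0713] [ 0.0779 -0.1976] [0.1684 0.1783]
```

Run:
```python
from h import *
C=cam("scene");S=cam("side")
for c in(C,S):print("cam",-c[1].T@c[2])
for p in [(10,205),(155,155),(140,205),(240,145),(315,160),(430,170),(485,245),(343,195),(297,180),(0,280),(588,290),(100,300),(480,285)]: print(p,unproj(C,p,0))
for X in [(.22,.585,.231),(.6,0,.2),(.6,.2,.2),(.55,-.1,.2),(.5,-.1,.23)]:print(X,proj(C,X),proj(S,X))
```

```text
cam [ 0.0445 -0.677   0.6924]
cam [0.2676 0.4152 0.4104]
(10, 205) [0.4041 0.3    0.    ]
(155, 155) [0.6859 0.1734 0.    ]
(140, 205) [0.5428 0.0733 0.    ]
(240, 145) [0.8174 0.0336 0.    ]
(315, 160) [ 0.8576 -0.1459  0.    ]
(430, 170) [ 0.9558 -0.3781  0.    ]
(485, 245) [ 0.7953 -0.5578  0.    ]
(343, 195) [ 0.7843 -0.2608  0.    ]
(297, 180) [ 0.7767 -0.1521  0.    ]
(0, 280) [0.2678 0.1337 0.    ]
(588, 290) [ 0.7815 -0.7429  0.    ]
(100, 300) [ 0.3294 -0.0521  0.    ]
(480, 285) [ 0.6967 -0.5839  0.    ]
(0.22, 0.585, 0.231) [-241.3173  106.0834] [  455.2213 -1164.7724]
(0.6, 0, 0.2) [165.7577 114.939 ] [181.6709 225.3208]
(0.6, 0.2, 0.2) [89.3573 86.6165] [ 19.2867 317.4915]
(0.55, -0.1, 0.2) [188.8892 145.1977] [266.0736 203.0446]
(0.5, -0.1, 0.23) [163.3778 144.5291] [303.4613 184.5185]
```

View pics/wrist0.png

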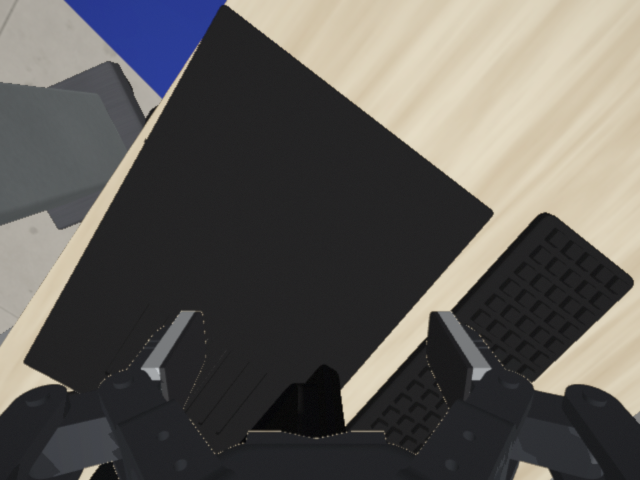

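The wrist picture shows only the desk, a dark pad and a keyboard. The monitor stands out around (0.55, 0.18), so I'll retract to a radius of 0.41 m before swinging towards the fixture.

Call:
apply_moves(plan=[[0,-0.054,0.0,0,0,0,-1],[0,-0.054,0,0,0,0,-1],[0,-0.054,0,0,0,0,-1],[0,-0.054,0,0,0,0,-1],[-0.0598,-0.0045,0,0,0,0.15,-1],[-0.0598,-0.0045,0,0,0,0.15,-1],[-0.0598,-0.0045,0,0,0,0.15,-1],[-0.0598,-0.0045,0,0,0,0.15,-1]])

```text
t: 1.15
tcp_pos: [0.3328, 0.2367, 0.2315]
tool_rot: [0.464, 0.886, 0.001, 0.001]
force: [1.5, -0.0, -0.8]
finger_gap: 0.999
gripper_force: 0.0
```

Call:
apply_moves(plan=[[-0.0598,-0.0045,0,0,0,0.15,-1],[-0.0598,-0.0045,0,0,0,0.15,-1],[-0.0598,-0.0045,0,0,0,0.15,-1],[-0.0598,-0.0045,0,0,0,0.15,-1],[-0.0598,-0.0045,0,0,0,0.15,-1],[-0.0598,-0.0045,0,0,0,0.15,-1],[-0.0598,-0.0045,0,0,0,0.15,-1],[-0.0598,-0.0045,0,0,0,0.15,-1]])

```text
t: 2.15
tcp_pos: [0.3353, -0.2164, 0.2314]
tool_rot: [0.883, 0.469, 0.0, 0.001]
force: [1.0, -0.9, 1.1]
finger_gap: 0.999
gripper_force: 0.0
```

Call:
apply_moves(plan=[[-0.02,0.06,0,0,0,0,-1],[-0.02,0.06,0,0,0,0,-1],[0,0,0,0,0,0,-1]])

```text
t: 2.52
tcp_pos: [0.4149, -0.3176, 0.2312]
tool_rot: [0.882, 0.47, 0.0, 0.002]
force: [-0.5, 1.4, 0.2]
finger_gap: 1.0
gripper_force: 0.0
```

```bash
python3 -c "
from h import *
snap('wrist','w1',None,1.25);s=sense();print(s['tcp_pos'],s['tool_rot'],s['force'])"
```

```text
[ 0.4129 -0.3143  0.2307] [ 0.8822  0.4709 -0.     -0.0002] [ 0.26    0.535  -0.5132]
```

View pics/w1.png

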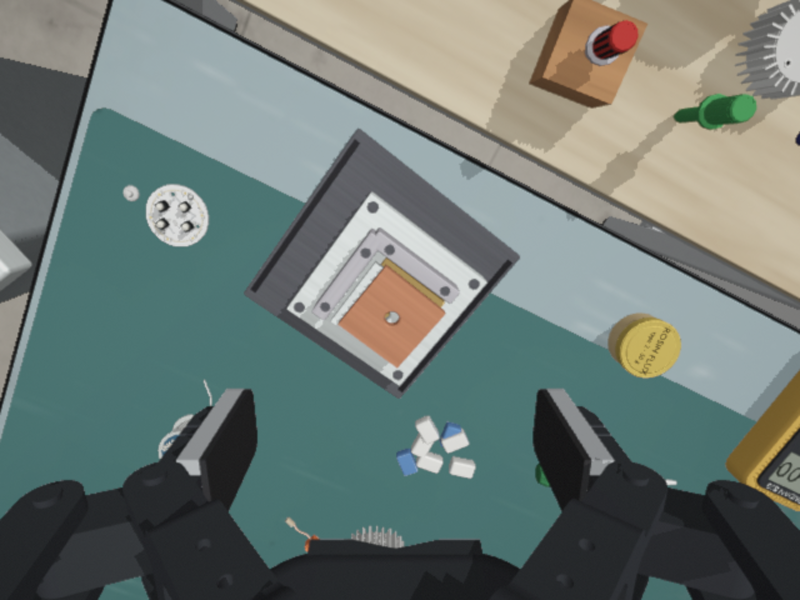

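The wrist picture (800 px wide) shows the bed corners at about (358,132), (519,258), (402,397) and (248,292). The L of fences has its corner at the top (378,235), and the copper plate's hole is at (392,318). I'll fit the heights from the known sizes and enlarge the plates.

Run:
```python
from h import *
d=np.load("pics/w1.npz");C=(d["K"],d["R"],d["t"])
q=[np.array(p)/1.25 for p in [(358,132),(519,258),(402,397),(248,292)]]
for z in(.008,0,-.008):
    P=[unproj(C,p,z)[:2] for p in q];e=[P[(i+1)%4]-P[i] for i in range(4)]
    print(z,np.mean(P,0),[round(np.linalg.norm(v),4) for v in e],[round(np.degrees(np.arctan2(v[1],v[0])),1) for v in e])
im=d["im"][140:320,220:400]
cv2.imwrite("pics/c2.png",cv2.resize(im,(600,600),interpolation=cv2.INTER_CUBIC)[:,:,::-1])
```

```text
0.008 [ 0.3975 -0.3274] [np.float64(0.1544), np.float64(0.1516), np.float64(0.1549), np.float64(0.1503)] [np.float64(-70.7), np.float64(-160.6), np.float64(108.8), np.float64(19.2)]
0 [ 0.3962 -0.329 ] [np.float64(0.1578), np.float64(0.155), np.float64(0.1583), np.float64(0.1536)] [np.float64(-70.7), np.float64(-160.6), np.float64(108.8), np.float64(19.2)]
-0.008 [ 0.3948 -0.3306] [np.float64(0.1612), np.float64(0.1583), np.float64(0.1617), np.float64(0.1569)] [np.float64(-70.7), np.float64(-160.6), np.float64(108.8), np.float64(19.2)]
```

View pics/c2.png

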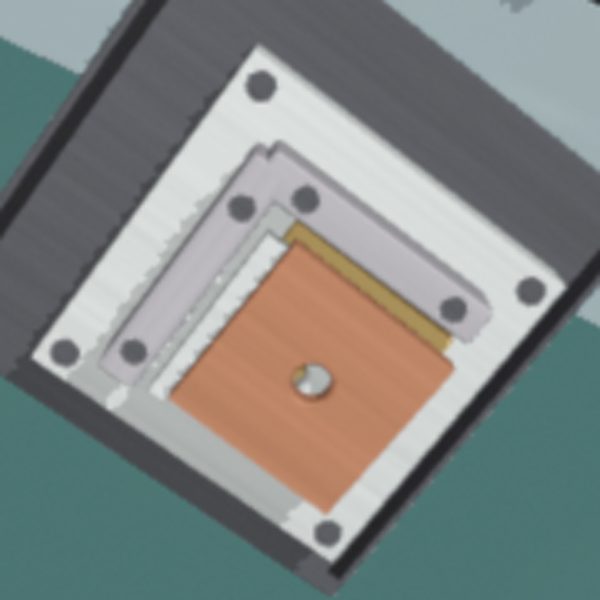

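The crop shows the stop plate's corners (258,45), (566,285), (333,562) and (32,357), the copper plate's hole at (312,381), and the fences on the left (+y) and upper right (+x). So the bed's yaw is about 19°. I'll work out the stop plate's centre.

Run:
```python
from h import *
d=np.load("pics/w1.npz");C=(d["K"],d["R"],d["t"])
def f(L,z):
    return np.array([unproj(C,(p[0]*.3+220-.35,p[1]*.3+140-.35),z)[:2] for p in L])
for zb in(0,-.010):
  print("zb",zb)
  for n,L,z in [("stop",[(258,45),(566,285),(333,562),(32,357)],.026),("copper",[(296,240),(455,367),(327,514),(168,396)],.05)]:
    P=f(L,zb+z);e=[P[(i+1)%4]-P[i] for i in range(4)]
    print(n,P.mean(0),np.round([np.linalg.norm(v) for v in e],4),np.round([np.degrees(np.arctan2(v[1],v[0])) for v in e],1))
    if n=="stop":c=P.mean(0)
  a=np.radians(19);B=np.array([[np.cos(a),np.sin(a)],[-np.sin(a),np.cos(a)]])
  for n,L,z in [("copper",[(296,240),(455,367),(327,514),(168,396)],.05),("brass+x edge",[(452,340)],.034),("alu+y edge",[(270,235),(152,388)],.042),("xfence outer/inner top",[(280,143),(490,300),(470,340)],.048),("yfence",[(262,147),(103,365),(135,385)],.048),("hole",[(312,381)],.05)]:
    print(n,((f(L,zb+z)-c)@B.T*1000).round(1).tolist())
```

```text
zb 0
stop [ 0.3945 -0.3379] [0.1086 0.1089 0.1087 0.1098] [ -71.5 -160.9  109.    19.1]
copper [ 0.3924 -0.3483] [0.055  0.0552 0.0555 0.0554] [ -73.3 -162.2  106.9   17.3]
copper [[23.4, 17.6], [21.1, -37.4], [-34.0, -36.2], [-32.0, 19.3]]
brass+x edge [[23.6, -36.5]]
alu+y edge [[18.7, 22.9], [-35.7, 23.2]]
xfence outer/inner top [[40.8, 35.8], [41.0, -33.6], [29.1, -36.4]]
yfence [[37.2, 38.9], [-36.0, 38.1], [-35.6, 28.0]]
hole [[-5.2, -9.2]]
zb -0.01
stop [ 0.3927 -0.3403] [0.1118 0.112  0.1118 0.1129] [ -71.5 -160.9  109.    19.1]
copper [ 0.3904 -0.3512] [0.0567 0.0569 0.0572 0.0571] [ -73.3 -162.2  106.9   17.3]
copper [[23.9, 18.0], [21.6, -38.7], [-35.3, -37.4], [-33.2, 19.8]]
brass+x edge [[24.2, -37.6]]
alu+y edge [[19.1, 23.5], [-36.9, 23.8]]
xfence outer/inner top [[41.9, 36.8], [42.1, -34.7], [29.8, -37.6]]
yfence [[38.2, 39.9], [-37.3, 39.2], [-36.8, 28.7]]
hole [[-5.5, -9.6]]
```

Call:
apply_moves(plan=[[-0.041,-0.0154,0,0,0,0,1],[-0.041,-0.0154,0,0,0,0,1],[0,0,0.035,0,0,0.1623,1],[0,0,0.035,0,0,0.1623,1],[0,0,0.035,0,0,0.1623,1],[0,0,0.035,0,0,0.1623,1],[0,0,0.02,0,0,0,1],[0,0,0,0,0,0,1]], force=30)

```text
t: 3.58
tcp_pos: [0.34, -0.3611, 0.0703]
tool_rot: [0.986, 0.166, -0.001, -0.003]
force: [-0.5, 0.4, -0.0]
finger_gap: -0.0
gripper_force: 0.0
```

```bash
cat >> h.py <<'E'
H=np.array([.3938,-.339])
def st():
    F=[]
    s=sense();a=np.radians(19);B=np.array([[np.cos(a),np.sin(a)],[-np.sin(a),np.cos(a)]])
    x=Ro.from_quat(s["tool_rot"]).as_matrix()
    print("t",round(s["t"],2),"bed xy mm",(B@(s["tcp_pos"][:2]-H)*1000).round(1),"z",round(s["tcp_pos"][2]*1000,1),"toolx yaw",np.degrees(np.arctan2(x[1,0],x[0,0])).round(2),"tilt",x[:2,2].round(4),"F bed",(B@s["force"][:2]).round(2),s["force"][2].round(2),"gap",round(s["finger_gap"],3),s["gripper_force"])
E
python3 -c "
from h import *
st()
snap('scene','s1',(180,250,340,400),4)"
```

```text
t 3.58 bed xy mm [-58.   -3.4] z 70.3 toolx yaw 19.1 tilt [-0.0028  0.0048] F bed [-0.39  0.52] -0.04 gap -0.0 0.0
```

View pics/s1.png

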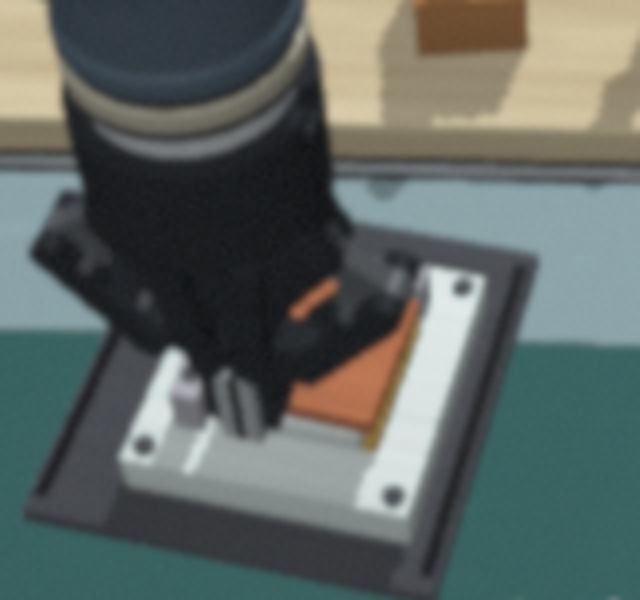

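The shut fingers stand clear on the pack's -x side. Now I'll feel downward for the stop plate.

Call:
apply_moves(plan=[[0,0.0045,0.02,0,0,0,1],[0,0,0.02,0,0,0,1],[0,0,0.004,0,0,0,1],[0,0,0,0,0,0,1]])

```text
t: 4.12
tcp_pos: [0.3429, -0.3682, 0.0282]
tool_rot: [0.986, 0.166, 0.0, 0.0]
force: [1.2, 0.1, 0.2]
finger_gap: 0.001
gripper_force: 0.0
```

Call:
apply_moves(plan=[[0,0,0.0015,0,0,0,1],[0,0,0.0015,0,0,0,1]])

```text
t: 4.38
tcp_pos: [0.3429, -0.3685, 0.0249]
tool_rot: [0.986, 0.166, 0.0, 0.001]
force: [0.0, -0.5, 0.0]
finger_gap: -0.003
gripper_force: 0.0
```

Call:
apply_moves(plan=[[0,0,0.0015,0,0,0,1]])

```text
t: 4.5
tcp_pos: [0.3428, -0.3683, 0.023]
tool_rot: [0.986, 0.166, 0.0, 0.0]
force: [-0.1, -0.1, 0.3]
finger_gap: -0.0
gripper_force: 0.0
```

Call:
apply_moves(plan=[[0,0,0.0015,0,0,0,1]])

```text
t: 4.62
tcp_pos: [0.3427, -0.3682, 0.0213]
tool_rot: [0.986, 0.166, 0.0, 0.0]
force: [-0.3, 0.4, 0.6]
finger_gap: 0.003
gripper_force: 0.0
```

Call:
apply_moves(plan=[[0,0,0.0015,0,0,0,1]])

```text
t: 4.75
tcp_pos: [0.3427, -0.3683, 0.0208]
tool_rot: [0.986, 0.166, 0.0, 0.0]
force: [-2.2, 3.1, 20.8]
finger_gap: -0.003
gripper_force: 10.9
```

Call:
apply_moves(plan=[[0,0,0.0015,0,0,0,1]])

```text
t: 4.88
tcp_pos: [0.3428, -0.3682, 0.0207]
tool_rot: [0.986, 0.166, 0.0, 0.0]
force: [-3.4, 4.7, 34.3]
finger_gap: 0.002
gripper_force: 16.9
```

Contact at z = 0.0209, so the stop plate's top is there and the bed's origin is about z = -0.005. Next I lift 2.4 mm and push along +x.

Call:
apply_moves(plan=[[0,0,-0.0045,0,0,0,1],[0,-0.003,0,0,0,0,1],[0.003,0,0,0,0,0,1],[0.003,0,0,0,0,0,1],[0.001,0,0,0,0,0,1],[0.001,0,0,0,0,0,1]])

```text
t: 5.62
tcp_pos: [0.3494, -0.3626, 0.0226]
tool_rot: [0.986, 0.166, -0.0, -0.0]
force: [-0.0, -1.0, -0.1]
finger_gap: -0.001
gripper_force: 0.0
```

```bash
python3 -c "
from h import *
st()"
```

```text
t 5.62 bed xy mm [-49.7  -7.9] z 22.6 toolx yaw 19.07 tilt [-0.0001  0.0002] F bed [-0.36 -0.93] -0.14 gap -0.001 0.0
```

Call:
apply_moves(plan=[[0.001,0,0,0,0,0,1],[0.001,0,0,0,0,0,1],[0.001,0,0,0,0,0,1]])

```text
t: 6.0
tcp_pos: [0.352, -0.3617, 0.0228]
tool_rot: [0.986, 0.166, -0.0, -0.0]
force: [-0.0, -0.5, -0.0]
finger_gap: 0.003
gripper_force: 0.3
```

Call:
apply_moves(plan=[[0.001,0,0,0,0,0,1],[0.001,0,0,0,0,0,1],[0.001,0,0,0,0,0,1]])

```text
t: 6.38
tcp_pos: [0.355, -0.3607, 0.0228]
tool_rot: [0.986, 0.166, -0.0, -0.0]
force: [-1.7, 0.1, -0.6]
finger_gap: -0.002
gripper_force: 0.3
```

Call:
apply_moves(plan=[[0.001,0,0,0,0,0,1],[0.001,0,0,0,0,0,1]])

```text
t: 6.62
tcp_pos: [0.3568, -0.3601, 0.0228]
tool_rot: [0.986, 0.166, -0.0, 0.0]
force: [-1.1, -0.7, -0.1]
finger_gap: 0.001
gripper_force: 0.7
```

Call:
apply_moves(plan=[[0.001,0,0,0,0,0,1]])

```text
t: 6.75
tcp_pos: [0.3577, -0.3598, 0.0228]
tool_rot: [0.986, 0.166, -0.0, 0.0]
force: [-1.7, -1.0, -0.2]
finger_gap: 0.001
gripper_force: 0.8
```

Call:
apply_moves(plan=[[0.0007,0,0,0,0,0,1]])

```text
t: 6.88
tcp_pos: [0.3584, -0.3595, 0.0228]
tool_rot: [0.986, 0.166, -0.0, -0.0]
force: [-1.5, -0.3, -0.3]
finger_gap: 0.001
gripper_force: 0.9
```

Call:
apply_moves(plan=[[0.0006,0,0,0,0,0,1]])

```text
t: 7.0
tcp_pos: [0.3589, -0.3593, 0.0228]
tool_rot: [0.986, 0.166, -0.0, -0.0]
force: [-2.3, -1.2, -0.6]
finger_gap: 0.001
gripper_force: 1.5
```

```bash
python3 -c "
from h import *
st()"
```

```text
t 7.0 bed xy mm [-39.6  -7.8] z 22.8 toolx yaw 19.06 tilt [-0.0002  0.0001] F bed [-2.59 -0.37] -0.64 gap 0.001 1.454864534389344
```

Sliding takes about 2 N. I'll go on in half-millimetre steps.

Call:
apply_moves(plan=[[0.0005,0,0,0,0,0,1]])

```text
t: 7.12
tcp_pos: [0.3592, -0.3594, 0.0229]
tool_rot: [0.986, 0.166, -0.0, 0.0]
force: [-3.8, -3.9, -0.5]
finger_gap: 0.003
gripper_force: 2.7
```

Call:
apply_moves(plan=[[0.0004,0,0,0,0,0,1]])

```text
t: 7.25
tcp_pos: [0.3593, -0.3594, 0.0228]
tool_rot: [0.986, 0.166, -0.001, 0.0]
force: [-6.1, -2.0, 0.2]
finger_gap: 0.002
gripper_force: 3.6
```

Call:
apply_moves(plan=[[0.0003,0,0,0,0,0,1]])

```text
t: 7.38
tcp_pos: [0.3593, -0.3594, 0.0228]
tool_rot: [0.986, 0.166, -0.001, 0.0]
force: [-6.6, -3.1, 0.9]
finger_gap: 0.0
gripper_force: 4.1
```

Call:
apply_moves(plan=[[0.0003,0,0,0,0,0,1]])

```text
t: 7.5
tcp_pos: [0.3593, -0.3594, 0.0228]
tool_rot: [0.986, 0.166, -0.001, 0.0]
force: [-8.6, -4.8, 0.2]
finger_gap: 0.003
gripper_force: 4.8
```

The pack is flush in x: 9.5 N with no further motion. Next I back off, go round to the -y side and turn 90°.

Call:
apply_moves(plan=[[-0.012,0,0,0,0,0,1],[0,0,-0.04,0,0,0,1],[0,0.052,0,0,0,0,1],[0.051,0,0,0,0,0,1],[0,0,0,0,0,-0.1745,1],[0,0,0,0,0,-0.1745,1],[0,0,0,0,0,-0.1745,1],[0,0,0,0,0,-0.1745,1]])

```text
t: 8.5
tcp_pos: [0.4142, -0.395, 0.0627]
tool_rot: [0.869, 0.495, 0.0, -0.0]
force: [-0.1, 0.7, 0.5]
finger_gap: -0.001
gripper_force: 0.0
```

Call:
apply_moves(plan=[[0,0,0,0,0,-0.1745,1],[0,0,0,0,0,-0.1745,1],[0,0,0,0,0,-0.1745,1],[0,0,0,0,0,-0.1745,1],[0,0,0,0,0,-0.1745,1],[0,0,0,0,0,0,1],[0,0,0,0,0,0,1]])

```text
t: 9.38
tcp_pos: [0.4142, -0.3952, 0.0628]
tool_rot: [0.582, 0.814, 0.0, 0.0]
force: [-0.9, -0.3, 0.2]
finger_gap: 0.002
gripper_force: 0.0
```

```bash
python3 -c "
from h import *
st();snap('scene','s2',(180,270,340,400),4)"
```

```text
t 9.38 bed xy mm [  1.  -59.8] z 62.8 toolx yaw 108.88 tilt [0.0002 0.0002] F bed [-0.95 -0.02] 0.23 gap 0.002 0.0
```

View pics/s2.png

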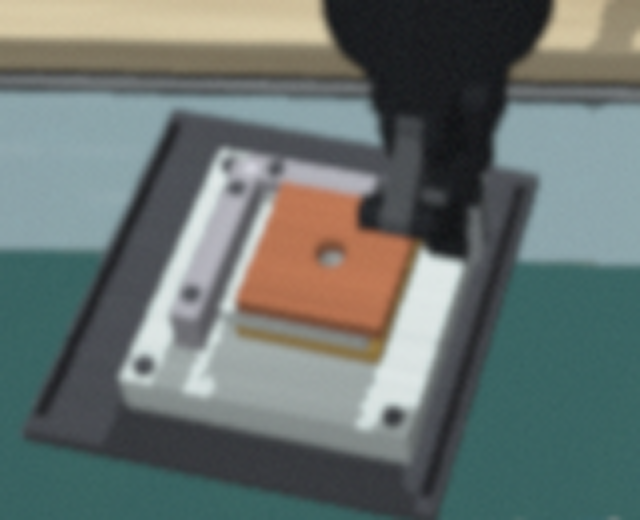

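The scene crop shows the pack against the +x fence, with offsets left in y only and the finger clear on the -y side. I'll descend and push +y.

Call:
apply_moves(plan=[[0,0,0.03,0,0,0,1],[0,0,0.01,0,0,0,1],[0.004,0,0,0,0,0,1],[0.003,0,0,0,0,0,1],[0.001,0,0,0,0,0,1],[0.001,0,0,0,0,0,1]])

```text
t: 10.18
tcp_pos: [0.4115, -0.3869, 0.0233]
tool_rot: [0.58, 0.814, -0.0, 0.0]
force: [0.2, 0.2, -0.5]
finger_gap: 0.002
gripper_force: 0.0
```

Call:
apply_moves(plan=[[0.001,0,0,0,0,0,1],[0.001,0,0,0,0,0,1],[0.001,0,0,0,0,0,1]])

```text
t: 10.55
tcp_pos: [0.4106, -0.3844, 0.023]
tool_rot: [0.58, 0.814, -0.0, 0.001]
force: [0.2, -0.9, 1.0]
finger_gap: 0.002
gripper_force: 0.5
```

Call:
apply_moves(plan=[[0.001,0,0,0,0,0,1],[0.001,0,0,0,0,0,1],[0.001,0,0,0,0,0,1]])

```text
t: 10.92
tcp_pos: [0.4096, -0.3816, 0.023]
tool_rot: [0.58, 0.814, -0.0, 0.001]
force: [0.1, -2.1, 0.4]
finger_gap: -0.002
gripper_force: 1.1
```

```bash
python3 -c "
from h import *
st()"
```

```text
t 10.93 bed xy mm [  1.1 -45.4] z 23.0 toolx yaw 109.03 tilt [ 0.0007 -0.0011] F bed [-0.63 -2.01] 0.41 gap -0.002 1.059685558793717
```

Call:
apply_moves(plan=[[0.001,0,0,0,0,0,1],[0.001,0,0,0,0,0,1],[0.001,0,0,0,0,0,1]])

```text
t: 11.3
tcp_pos: [0.4088, -0.379, 0.023]
tool_rot: [0.58, 0.814, -0.0, 0.001]
force: [1.2, -4.3, 0.8]
finger_gap: 0.004
gripper_force: 1.9
```

Call:
apply_moves(plan=[[0.0008,0,0,0,0,0,1]])

```text
t: 11.42
tcp_pos: [0.4085, -0.3781, 0.023]
tool_rot: [0.58, 0.814, -0.0, 0.001]
force: [0.6, -4.2, 1.6]
finger_gap: 0.006
gripper_force: 2.0
```

Call:
apply_moves(plan=[[0.0006,0,0,0,0,0,1]])

```text
t: 11.55
tcp_pos: [0.4083, -0.3775, 0.023]
tool_rot: [0.58, 0.814, -0.0, 0.001]
force: [1.3, -4.8, 1.5]
finger_gap: 0.001
gripper_force: 2.2
```

Call:
apply_moves(plan=[[0.0005,0,0,0,0,0,1]])

```text
t: 11.68
tcp_pos: [0.4081, -0.3769, 0.023]
tool_rot: [0.58, 0.814, -0.0, 0.001]
force: [0.5, -3.5, 1.4]
finger_gap: -0.002
gripper_force: 2.3
```

Call:
apply_moves(plan=[[0.0005,0,0,0,0,0,1]])

```text
t: 11.8
tcp_pos: [0.4079, -0.3764, 0.023]
tool_rot: [0.58, 0.814, -0.0, 0.001]
force: [1.8, -4.4, 1.5]
finger_gap: -0.002
gripper_force: 2.4
```

```bash
python3 -c "
from h import *
st()"
```

```text
t 11.8 bed xy mm [  1.2 -40. ] z 23.0 toolx yaw 109.04 tilt [ 0.0007 -0.001 ] F bed [ 0.28 -4.74] 1.54 gap -0.002 2.4100784689653665
```

Call:
apply_moves(plan=[[0.0005,0,0,0,0,0,1]])

```text
t: 11.92
tcp_pos: [0.4077, -0.376, 0.023]
tool_rot: [0.58, 0.814, -0.0, 0.001]
force: [1.2, -6.2, 0.6]
finger_gap: -0.001
gripper_force: 2.5
```

Call:
apply_moves(plan=[[0.0004,0,0,0,0,0,1]])

```text
t: 12.05
tcp_pos: [0.4076, -0.3755, 0.023]
tool_rot: [0.58, 0.814, -0.0, 0.001]
force: [1.2, -4.8, 0.9]
finger_gap: -0.0
gripper_force: 2.5
```

Call:
apply_moves(plan=[[0.0004,0,0,0,0,0,1]])

```text
t: 12.18
tcp_pos: [0.4075, -0.3752, 0.023]
tool_rot: [0.58, 0.814, -0.0, 0.001]
force: [1.1, -6.2, 1.1]
finger_gap: 0.001
gripper_force: 2.8
```

Call:
apply_moves(plan=[[0.0003,0,0,0,0,0,1]])

```text
t: 12.3
tcp_pos: [0.4075, -0.3753, 0.023]
tool_rot: [0.58, 0.814, -0.0, 0.001]
force: [1.5, -5.4, 1.1]
finger_gap: -0.002
gripper_force: 3.0
```

Call:
apply_moves(plan=[[0.0003,0,0,0,0,0,1]])

```text
t: 12.42
tcp_pos: [0.4075, -0.3752, 0.023]
tool_rot: [0.58, 0.814, -0.001, 0.001]
force: [0.9, -6.6, -0.1]
finger_gap: -0.001
gripper_force: 3.2
```

Call:
apply_moves(plan=[[0.0003,0,0,0,0,0,1]])

```text
t: 12.55
tcp_pos: [0.4075, -0.3752, 0.023]
tool_rot: [0.58, 0.814, -0.001, 0.001]
force: [1.8, -7.0, 0.1]
finger_gap: 0.002
gripper_force: 3.4
```

```bash
python3 -c "
from h import *
st()"
```

```text
t 12.55 bed xy mm [  1.2 -38.7] z 23.0 toolx yaw 109.05 tilt [ 0.0015 -0.0027] F bed [-0.58 -7.16] 0.1 gap 0.002 3.4311993267328944
```

Call:
apply_moves(plan=[[0.0005,0,0,0,0,0,1]])

```text
t: 12.68
tcp_pos: [0.4075, -0.3752, 0.023]
tool_rot: [0.58, 0.814, -0.001, 0.002]
force: [0.6, -7.4, -0.5]
finger_gap: 0.001
gripper_force: 3.9
```

Call:
apply_moves(plan=[[0.0004,0,0,0,0,0,1]])

```text
t: 12.8
tcp_pos: [0.4075, -0.3753, 0.0231]
tool_rot: [0.58, 0.814, -0.001, 0.002]
force: [1.9, -8.3, -0.5]
finger_gap: -0.001
gripper_force: 4.1
```

The pack is flush in y at 8.5 N. A gentle confirming push in x follows, since the y push may have dragged the plates.

Call:
apply_moves(plan=[[-0.012,0,0,0,0,0,1],[0,0,-0.04,0,0,0,1],[0,-0.057,0,0,0,0,1],[0.049,0,0,0,0,0,1],[0,0,0,0,0,0.1745,1],[0,0,0,0,0,0.1745,1],[0,0,0,0,0,0.1745,1],[0,0,0,0,0,0.1745,1]])

```text
t: 13.8
tcp_pos: [0.3394, -0.3539, 0.0621]
tool_rot: [0.826, 0.564, 0.0, -0.004]
force: [-0.6, 0.4, -0.0]
finger_gap: -0.001
gripper_force: 0.0
```

Call:
apply_moves(plan=[[0,0,0,0,0,0.1745,1],[0,0,0,0,0,0.1745,1],[0,0,0,0,0,0.1745,1],[0,0,0,0,0,0.1745,1],[0,0,0,0,0,0.1745,1],[0,0,0.03,0,0,0,1],[0,0,0.01,0,0,0,1],[0,0,0,0,0,0,1]])

```text
t: 14.8
tcp_pos: [0.3397, -0.3547, 0.022]
tool_rot: [0.986, 0.166, -0.001, -0.003]
force: [0.7, 0.2, -0.3]
finger_gap: -0.002
gripper_force: 0.0
```

```bash
python3 -c "
from h import *
st()"
```

```text
t 14.8 bed xy mm [-56.3   2.8] z 22.0 toolx yaw 19.06 tilt [-0.0026  0.0047] F bed [ 0.68 -0.05] -0.31 gap -0.002 0.0
```

Call:
apply_moves(plan=[[0,0.003,0,0,0,0,1],[0.006,0,0,0,0,0,1],[0.006,0,0,0,0,0,1],[0.002,0,0,0,0,0,1],[0.001,0,0,0,0,0,1],[0.0005,0,0,0,0,0,1]])

```text
t: 15.55
tcp_pos: [0.3563, -0.3543, 0.0228]
tool_rot: [0.986, 0.166, -0.0, -0.0]
force: [-0.5, 0.4, -0.4]
finger_gap: 0.0
gripper_force: 0.0
```

Call:
apply_moves(plan=[[0.0005,0,0,0,0,0,1]])

```text
t: 15.68
tcp_pos: [0.3567, -0.3543, 0.0228]
tool_rot: [0.986, 0.165, -0.0, -0.0]
force: [0.3, -0.1, 1.0]
finger_gap: 0.002
gripper_force: 0.0
```

Call:
apply_moves(plan=[[0.0005,0,0,0,0,0,1]])

```text
t: 15.8
tcp_pos: [0.357, -0.3542, 0.0228]
tool_rot: [0.986, 0.166, -0.0, -0.0]
force: [-1.9, -0.6, 0.8]
finger_gap: -0.007
gripper_force: 1.2
```

Call:
apply_moves(plan=[[0.0005,0,0,0,0,0,1]])

```text
t: 15.92
tcp_pos: [0.3574, -0.354, 0.0228]
tool_rot: [0.986, 0.166, -0.0, -0.0]
force: [-3.3, -1.5, -0.5]
finger_gap: -0.001
gripper_force: 1.1
```

```bash
python3 -c "
from h import *
st()"
```

```text
t 15.93 bed xy mm [-39.4  -2.4] z 22.8 toolx yaw 19.06 tilt [-0.0005  0.0001] F bed [-3.62 -0.34] -0.55 gap -0.001 1.1341177829035587
```

Call:
apply_moves(plan=[[0.0004,0,0,0,0,0,1]])

```text
t: 16.05
tcp_pos: [0.3575, -0.354, 0.0228]
tool_rot: [0.986, 0.166, -0.0, -0.0]
force: [-5.9, -2.9, 0.2]
finger_gap: -0.001
gripper_force: 3.1
```

Call:
apply_moves(plan=[[0.0004,0,0,0,0,0,1]])

```text
t: 16.18
tcp_pos: [0.3575, -0.354, 0.0228]
tool_rot: [0.986, 0.166, -0.001, -0.0]
force: [-7.5, -4.0, 1.3]
finger_gap: 0.003
gripper_force: 4.1
```

Call:
apply_moves(plan=[[0.0004,0,0,0,0,0,1]])

```text
t: 16.3
tcp_pos: [0.3575, -0.354, 0.0228]
tool_rot: [0.986, 0.166, -0.001, -0.0]
force: [-9.3, -4.7, 1.5]
finger_gap: -0.004
gripper_force: 5.0
```

```bash
python3 -c "
from h import *
st()"
```

```text
t 16.3 bed xy mm [-39.2  -2.4] z 22.8 toolx yaw 19.12 tilt [-0.0021 -0.    ] F bed [-10.31  -1.42] 1.48 gap -0.004 5.048059475084301
```

Both fences are felt. I'll lift, open, and check the holes from above with the wrist camera.

Call:
apply_moves(plan=[[-0.015,0,0,0,0,0,1],[0,0,-0.05,0,0,0,1],[0.01,0,-0.05,0,0,0,-1],[0.04,0,-0.03,0,0,0,-1],[0.025,0,0,0,0,0,-1],[0,0,0,0,0,0,-1],[0,0,0,0,0,0,-1]])

```text
t: 17.18
tcp_pos: [0.4145, -0.3335, 0.1522]
tool_rot: [0.986, 0.165, -0.001, -0.001]
force: [-0.3, 0.5, 0.0]
finger_gap: 0.999
gripper_force: 0.0
```

Run:
```python
from h import *
st(); snap('wrist','w2'); d=np.load("pics/w2.npz");C=(d["K"],d["R"],d["t"])
c=proj(C,[*H,.045]); print("H px",c)
x,y=(c-75).astype(int); im=d["im"][y:y+150,x:x+150]
cv2.imwrite("pics/w2c.png",cv2.resize(im,(600,600),interpolation=cv2.INTER_CUBIC)[:,:,::-1]);print(x,y)
```

```text
t 17.18 bed xy mm [21.3 -1.5] z 152.2 toolx yaw 19.05 tilt [-0.0013  0.0015] F bed [-0.1   0.51] 0.01 gap 0.999 0.0
H px [313.6473 267.247 ]
238 192
```

View pics/w2c.png

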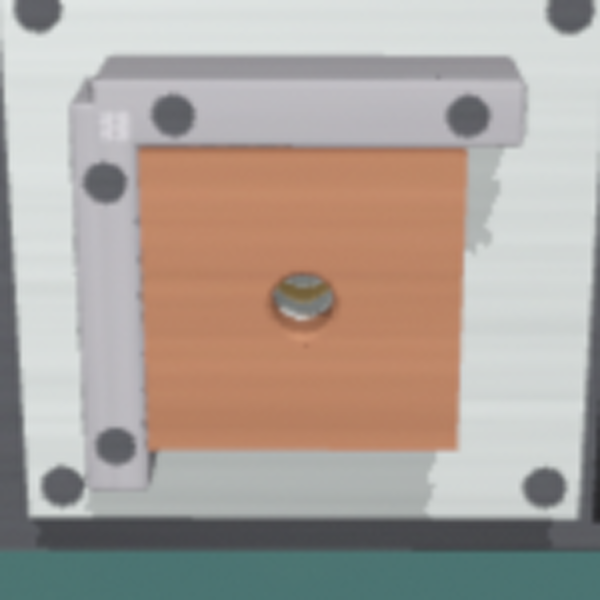

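The crop shows the copper plate flush against both fences, hole at (303,297) in the crop, with the brass rim and daylight seen through it concentrically. Now the pin.

Run:
```python
from h import *
d=np.load("pics/w2.npz");C=(d["K"],d["R"],d["t"])
h=unproj(C,(238+303/4-.4,192+297/4-.4),.045);print("hole",h)
d=np.load("pics/w1.npz");W=(d["K"],d["R"],d["t"]);S=cam("scene");D=cam("side")
p=unproj(W,(622/1.25,37/1.25),.076);print("pin top wrist",p,"block",unproj(W,(590/1.25,52/1.25),.034))
print("w1+scene",tri(W,S,(622/1.25,37/1.25),(296,222)),"scene",unproj(S,(296,222),.076),unproj(D,(293,238),.076))
print("greens",unproj(S,(346,253),0),unproj(S,(302,218),0),unproj(W,(680/1.25,116/1.25),0),"sink",unproj(S,(366,222),.028))
```

```text
hole [ 0.3947 -0.3385  0.045 ]
pin top wrist [ 0.5965 -0.2748  0.076 ] block [ 0.5953 -0.2743  0.034 ]
w1+scene [ 0.5963 -0.2748  0.0768] scene [ 0.5971 -0.2743  0.076 ] [ 0.597  -0.2723  0.076 ]
greens [ 0.643  -0.3497  0.    ] [ 0.6811 -0.2281  0.    ] [ 0.6448 -0.351   0.    ] sink [ 0.7083 -0.3541  0.028 ]
```

Call:
apply_moves(plan=[[0,0,-0.031,0,0,0,0],[0.0531,0.0012,0,0,0,0,0],[0.0531,0.0012,0,0,0,0,0],[0.0531,0.0012,0,0,0,0,0],[0.0531,0.0012,0,0,0,0,0],[0,0,0,0,0,0,0],[0,0,0,0,0,0,0]])

```text
t: 18.1
tcp_pos: [0.6163, -0.2693, 0.1826]
tool_rot: [0.986, 0.165, -0.001, -0.001]
force: [-0.2, -0.7, 0.6]
finger_gap: 0.5
gripper_force: 0.0
```

Run:
```python
from h import *
st(); snap('wrist','w3'); d=np.load("pics/w3.npz");C=(d["K"],d["R"],d["t"]);s=sense();print(s["tcp_pos"])
im=d["im"];c=proj(C,[.5966,-.2746,.076]);print("pred",c)
hsv=cv2.cvtColor(im,cv2.COLOR_RGB2HSV)
m=((hsv[...,0]<6)|(hsv[...,0]>174))&(hsv[...,1]>170)&(hsv[...,2]>90)
n,l,stt,cen=cv2.connectedComponentsWithStats(m.astype(np.uint8))
for i in range(1,n):
    if stt[i,4]>60: print(stt[i],cen[i])
x,y=(c-60).astype(int);print(x,y)
cv2.imwrite("pics/w3c.png",cv2.resize(im[y:y+120,x:x+120],(600,600),interpolation=cv2.INTER_CUBIC)[:,:,::-1])
```

```text
t 18.1 bed xy mm [233.   -6.6] z 182.6 toolx yaw 19.03 tilt [-0.0029  0.0013] F bed [-0.45 -0.57] 0.61 gap 0.5 0.0
[ 0.616  -0.2696  0.1829]
pred [313.8692 265.9724]
[304 244  22  30 430] [314.8047 260.8721]
253 205
```

View pics/w3c.png

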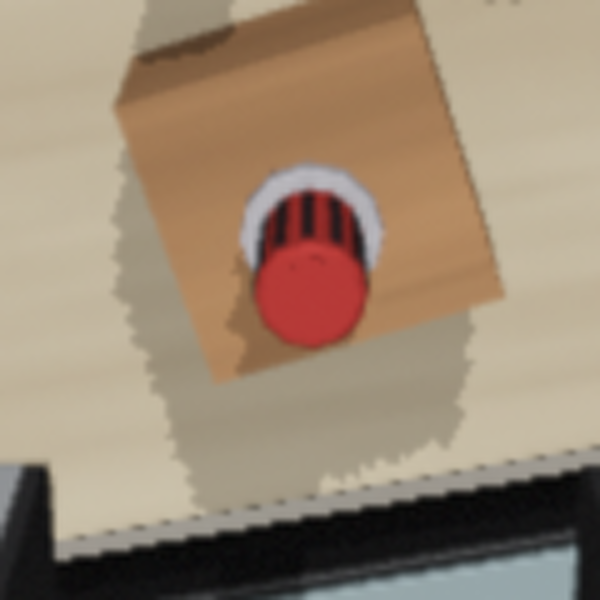

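Run:
```python
from h import *
d=np.load("pics/w3.npz");C=(d["K"],d["R"],d["t"])
p=unproj(C,(314.8,263.0),.076);f=unproj(C,(253+312/5-.4,205+235/5-.4),.049);print(p,f)
a=unproj(C,(253+254/5,263),.076)-unproj(C,(253+368/5,263),.076);print("dia",np.linalg.norm(a))
s=sense();R=Ro.from_quat(s["tool_rot"]).as_matrix();t=(p+f)/2;t[2]=.0525;print("tool delta",R.T@(t-s["tcp_pos"]))
z=R[:,2];print("level rot (tool)",R.T@np.cross(z,[0,0,-1]))
```

```text
[ 0.5989 -0.2745  0.076 ] [ 0.5979 -0.2749  0.049 ]
dia 0.015865427854063682
tool delta [-0.018  -0.0007  0.1304]
level rot (tool) [-0.002   0.0021  0.    ]
```

Call:
apply_moves(plan=[[-0.018,-0.0007,0.03,-0.002,0.002,0,0],[0,0,0.05,0,0,0,0],[0,0,0.04,0,0,0,0],[0,0,0.01,0,0,0,0],[0,0,0,0,0,0,0]])

```text
t: 18.77
tcp_pos: [0.6002, -0.2752, 0.054]
tool_rot: [0.986, 0.165, 0.001, 0.001]
force: [0.4, -0.4, 0.6]
finger_gap: 0.503
gripper_force: 0.0
```

Run:
```python
from h import *
st();s=sense();print(s["tcp_pos"])
```

```text
t 18.77 bed xy mm [215.9  -6.9] z 54.0 toolx yaw 18.98 tilt [ 0.0019 -0.0009] F bed [ 0.26 -0.52] 0.58 gap 0.503 0.0
[ 0.6002 -0.2752  0.054 ]
```

Call:
apply_moves(plan=[[-0.0017,0,0.001,0.001,-0.001,0,0],[0,0,0,0,0,0,1],[0,0,0,0,0,0,1],[0,0,0,0,0,0,1],[0,0,0,0,0,0,1]], force=50)

```text
t: 19.4
tcp_pos: [0.6, -0.2752, 0.0543]
tool_rot: [0.986, 0.166, 0.001, 0.001]
force: [-0.2, 0.8, 5.9]
finger_gap: 0.153
gripper_force: 48.7
```

Run:
```python
from h import *
st();s=sense();print(s["tcp_pos"])
```

```text
t 19.4 bed xy mm [215.7  -6.8] z 54.3 toolx yaw 19.07 tilt [ 0.0029 -0.0016] F bed [0.08 0.86] 5.91 gap 0.153 48.69356632232666
[ 0.6    -0.2752  0.0543]
```

Call:
apply_moves(plan=[[0,0,-0.005,0,0,0,1],[0,0,-0.005,0,0,0,1],[0,0,0,0,0,0,1]])

```text
t: 19.77
tcp_pos: [0.5995, -0.2752, 0.0631]
tool_rot: [0.986, 0.166, 0.001, 0.001]
force: [0.0, 0.1, -0.6]
finger_gap: 0.156
gripper_force: 48.7
```

Run:
```python
from h import *
st();s=sense();print(s["tcp_pos"])
```

```text
t 19.77 bed xy mm [215.3  -6.6] z 63.1 toolx yaw 19.06 tilt [ 0.0019 -0.0011] F bed [0.04 0.1 ] -0.59 gap 0.156 48.74011516571045
[ 0.5995 -0.2752  0.0631]
```

The pin is held at 49 N of grip. I'll lift it out and carry it over to the hole.

Call:
apply_moves(plan=[[0,0,-0.03,0,0,0,1],[0,0,-0.03,0,0,0,1],[-0.0533,-0.0017,0,0,0,0,1],[-0.0533,-0.0017,0,0,0,0,1],[-0.0533,-0.0017,0,0,0,0,1],[-0.0533,-0.0017,0,0,0,0,1],[0,0,0,0,0,0,1],[0,0,0,0,0,0,1]])

```text
t: 20.78
tcp_pos: [0.3958, -0.3387, 0.1227]
tool_rot: [0.986, 0.165, 0.001, 0.001]
force: [1.0, -1.1, -0.6]
finger_gap: 0.157
gripper_force: 49.5
```

Run:
```python
from h import *
st();s=sense();snap('wrist','w4');snap('side','d4');R=Ro.from_quat(s["tool_rot"]).as_matrix();print(s["tcp_pos"],"delta tool",R.T@(np.array([.3958,-.3381,.105])-s["tcp_pos"]),R.T@np.cross(R[:,2],[0,0,-1]))
S=cam("side")
for z in(.072,.074): print(proj(S,[*s["tcp_pos"][:2],s["tcp_pos"][2]-.048]))
d=np.load("pics/w4.npz");im=d["im"];hsv=cv2.cvtColor(im,cv2.COLOR_RGB2HSV)
m=((hsv[...,0]<6)|(hsv[...,0]>174))&(hsv[...,1]>150)&(hsv[...,2]>60)
n,l,stt,cen=cv2.connectedComponentsWithStats(m.astype(np.uint8))
for i in range(1,n):
    if stt[i,4]>40: print(stt[i],cen[i])
C=(d["K"],d["R"],d["t"])
for dz in(-.048,-.008,-.004,.022): print("pin axis px",dz,proj(C,s["tcp_pos"]+R@np.array([-.0012,0,-dz])))
```

```text
t 20.77 bed xy mm [ 2.  -0.4] z 122.7 toolx yaw 19.0 tilt [ 0.0021 -0.0012] F bed [ 0.6  -1.38] -0.56 gap 0.157 49.493882060050964
[ 0.3958 -0.3387  0.1227] delta tool [ 0.0001 -0.0006  0.0177] [ 0.0018 -0.0016  0.    ]
[423.801  243.6684]
[423.801  243.6684]
[ 297  297   38   66 1773] [315.3452 334.5702]
pin axis px -0.048 [315.6938 273.0597]
pin axis px -0.008 [315.7695 308.0638]
pin axis px -0.004 [315.7791 312.4613]
pin axis px 0.022 [315.8537 346.932 ]
```

Call:
apply_moves(plan=[[0,-0.0006,0.015,0.0018,-0.0016,0,1],[0,0,0.01,0,0,0,1],[0,0,0,0,0,0,1]])

```text
t: 21.25
tcp_pos: [0.395, -0.3365, 0.0961]
tool_rot: [0.986, 0.166, -0.001, -0.002]
force: [-0.5, -0.1, -1.1]
finger_gap: 0.157
gripper_force: 49.5
```

Run:
```python
from h import *
st();s=sense();print(s["tcp_pos"])
d=np.load("pics/w4.npz");C=(d["K"],d["R"],d["t"]);R=Ro.from_quat(s["tool_rot"]).as_matrix();t=-C[1].T@C[2]
T=np.array([.3958,-.3387,.1227])
for x in(-.003,-.0012,0,.0015): print(x,"top far edge",proj(C,T+R@np.array([x-.008,0,-.022])),"handle base near edge",proj(C,T+R@np.array([x+.008,0,.004])),"flange near",proj(C,T+R@np.array([x+.011,0,.004])),"tip near",proj(C,T+R@np.array([x+.003,0,.048])))
im=d["im"];print(im[240:300:2,315].tolist())
```

```text
t 21.25 bed xy mm [1.9 2. ] z 96.1 toolx yaw 19.1 tilt [-0.0028  0.0031] F bed [-0.51  0.09] -1.14 gap 0.157 49.50272619724274
[ 0.395  -0.3365  0.0961]
-0.003 top far edge [316.2213 369.8393] handle base near edge [315.7097 299.3424] flange near [315.7015 292.8571] tip near [315.1803 271.2799]
-0.0012 top far edge [316.2176 365.6774] handle base near edge [315.7048 295.4599] flange near [315.6966 288.931 ] tip near [315.1751 268.1478]
0 top far edge [316.2152 362.8851] handle base near edge [315.7015 292.8571] flange near [315.6932 286.2988] tip near [315.1716 266.0506]
0.0015 top far edge [316.2121 359.3745] handle base near edge [315.6974 289.5872] flange near [315.6891 282.9918] tip near [315.1671 263.4185]
[[194, 138, 107], [193, 137, 106], [193, 136, 105], [185, 131, 101], [129, 112, 101], [122, 126, 125], [136, 137, 132], [118, 99, 60], [136, 120, 90], [122, 126, 124], [151, 144, 138], [161, 113, 89], [173, 121, 92], [208, 151, 117], [169, 127, 109], [155, 151, 156], [154, 153, 157], [155, 153, 157], [155, 154, 158], [155, 153, 158], [156, 154, 159], [157, 155, 159], [157, 155, 159], [152, 150, 154], [157, 155, 160], [190, 189, 194], [187, 185, 190], [187, 185, 190], [175, 143, 147], [142, 44, 42]]
```

Call:
apply_moves(plan=[[0.0003,0.0014,0,-0.001,0.001,0,1],[0,0,0,0,0,0,1],[0,0,0,0,0,0,1]])

```text
t: 21.62
tcp_pos: [0.3961, -0.3391, 0.0979]
tool_rot: [0.986, 0.165, 0.0, 0.0]
force: [0.3, -0.1, -0.0]
finger_gap: 0.156
gripper_force: 49.5
```

Run:
```python
from h import *
d=np.load("pics/w4.npz");C=(d["K"],d["R"],d["t"])
print("hole from w4",unproj(C,(315,247.5),.045),unproj(C,(315,263),.045))
im=d["im"];print("row255",[(c,im[255,c].tolist()) for c in range(298,334,1) if abs(int(im[255,c,0])-int(im[255,c-1,0]))>15])
st();s=sense();snap('wrist','w5');d=np.load("pics/w5.npz");im=d["im"];C=(d["K"],d["R"],d["t"]);R=Ro.from_quat(s["tool_rot"]).as_matrix()
print(s["tcp_pos"],"tip px",proj(C,s["tcp_pos"]+R@np.array([-.001,0,.048])),"hole px",proj(C,[.3947,-.3385,.045]))
print([(r,im[r,315].tolist()) for r in range(230,300,2)])
```

```text
hole from w4 [ 0.3989 -0.3373  0.045 ] [ 0.3894 -0.3406  0.045 ]
row255 [(304, [172, 119, 91]), (305, [153, 106, 82]), (306, [121, 97, 86]), (324, [160, 110, 85]), (325, [184, 129, 99])]
t 21.62 bed xy mm [ 2.2 -0.8] z 97.9 toolx yaw 19.05 tilt [ 0.0009 -0.0006] F bed [ 0.24 -0.14] -0.01 gap 0.156 49.50324833393097
[ 0.3961 -0.3391  0.0979] tip px [315.694  272.7138] hole px [313.7522 269.6245]
[(230, [193, 136, 106]), (232, [194, 138, 106]), (234, [196, 139, 108]), (236, [199, 142, 109]), (238, [198, 140, 109]), (240, [195, 138, 107]), (242, [195, 139, 107]), (244, [194, 138, 106]), (246, [193, 136, 105]), (248, [195, 139, 107]), (250, [195, 139, 108]), (252, [195, 139, 107]), (254, [193, 137, 106]), (256, [193, 136, 105]), (258, [192, 135, 104]), (260, [190, 134, 103]), (262, [136, 101, 84]), (264, [126, 130, 128]), (266, [135, 128, 109]), (268, [125, 111, 90]), (270, [153, 151, 155]), (272, [154, 152, 156]), (274, [154, 153, 157]), (276, [154, 153, 157]), (278, [155, 153, 157]), (280, [155, 154, 159]), (282, [156, 154, 158]), (284, [156, 154, 159]), (286, [151, 149, 153]), (288, [157, 155, 160]), (290, [190, 189, 194]), (292, [186, 184, 190]), (294, [187, 184, 190]), (296, [175, 143, 146]), (298, [141, 44, 41])]
```

Call:
apply_moves(plan=[[-0.0004,-0.0008,0.002,0,0,0,1],[0,0,0.0015,0,0,0,1],[0,0,0.001,0,0,0,1],[0,0,0.001,0,0,0,1]])

```text
t: 22.18
tcp_pos: [0.3954, -0.3383, 0.092]
tool_rot: [0.986, 0.166, 0.0, 0.0]
force: [1.0, -0.5, -1.4]
finger_gap: 0.156
gripper_force: 49.5
```

```bash
python3 -c "
from h import *
st()"
```

```text
t 22.18 bed xy mm [1.7 0.2] z 92.0 toolx yaw 19.06 tilt [ 0.0004 -0.0001] F bed [ 0.84 -0.77] -1.45 gap 0.156 49.50260102748871
```

Call:
apply_moves(plan=[[0,0,0.001,0,0,0,1]])

```text
t: 22.3
tcp_pos: [0.3954, -0.3382, 0.091]
tool_rot: [0.986, 0.166, 0.0, 0.0]
force: [-0.0, -0.7, -1.5]
finger_gap: 0.161
gripper_force: 49.5
```

Call:
apply_moves(plan=[[0,0,0.001,0,0,0,1]])

```text
t: 22.42
tcp_pos: [0.3954, -0.3382, 0.09]
tool_rot: [0.986, 0.166, 0.0, 0.0]
force: [0.1, -0.2, -0.8]
finger_gap: 0.155
gripper_force: 49.5
```

```bash
python3 -c "
from h import *
st()"
```

```text
t 22.43 bed xy mm [1.8 0.2] z 90.0 toolx yaw 19.06 tilt [ 0.0005 -0.0001] F bed [ 0.01 -0.17] -0.8 gap 0.155 49.50306415557861
```

The tip is about 3 mm into the hole with no contact yet. I'll go on gently.

Call:
apply_moves(plan=[[0,0,0.001,0,0,0,1]])

```text
t: 22.55
tcp_pos: [0.3954, -0.3382, 0.089]
tool_rot: [0.986, 0.166, 0.0, 0.0]
force: [0.1, 0.5, -0.4]
finger_gap: 0.151
gripper_force: 49.5
```

Call:
apply_moves(plan=[[0,0,0.001,0,0,0,1]])

```text
t: 22.68
tcp_pos: [0.3954, -0.3383, 0.0881]
tool_rot: [0.986, 0.166, 0.0, 0.0]
force: [0.6, -0.5, 0.1]
finger_gap: 0.161
gripper_force: 49.5
```

Call:
apply_moves(plan=[[0,0,0.001,0,0,0,1]])

```text
t: 22.8
tcp_pos: [0.3954, -0.3383, 0.0871]
tool_rot: [0.986, 0.166, 0.0, 0.0]
force: [-0.1, -0.4, -0.7]
finger_gap: 0.155
gripper_force: 49.5
```

```bash
python3 -c "
from h import *
st()"
```

```text
t 22.8 bed xy mm [1.7 0.1] z 87.1 toolx yaw 19.06 tilt [ 0.0004 -0.0003] F bed [-0.2  -0.35] -0.74 gap 0.155 49.493202567100525
```

Call:
apply_moves(plan=[[0,0,0.001,0,0,0,1],[0,0,0.001,0,0,0,1]])

```text
t: 23.05
tcp_pos: [0.3954, -0.3383, 0.0851]
tool_rot: [0.986, 0.166, 0.0, 0.0]
force: [0.5, -0.7, -0.6]
finger_gap: 0.159
gripper_force: 49.5
```

Call:
apply_moves(plan=[[0,0,0.001,0,0,0,1],[0,0,0.001,0,0,0,1],[0,0,0.001,0,0,0,1]])

```text
t: 23.42
tcp_pos: [0.3954, -0.3383, 0.082]
tool_rot: [0.986, 0.166, 0.0, 0.0]
force: [-1.0, 0.1, -1.0]
finger_gap: 0.158
gripper_force: 49.5
```

Call:
apply_moves(plan=[[0,0,0.001,0,0,0,1],[0,0,0.001,0,0,0,1],[0,0,0.001,0,0,0,1]])

```text
t: 23.8
tcp_pos: [0.3954, -0.3383, 0.079]
tool_rot: [0.986, 0.166, 0.0, 0.0]
force: [-0.4, -1.6, -0.0]
finger_gap: 0.158
gripper_force: 49.5
```

Call:
apply_moves(plan=[[0,0,0.001,0,0,0,1],[0,0,0.001,0,0,0,1],[0,0,0.001,0,0,0,1]])

```text
t: 24.18
tcp_pos: [0.3954, -0.3383, 0.076]
tool_rot: [0.986, 0.166, 0.0, 0.0]
force: [-1.3, -1.2, 0.1]
finger_gap: 0.157
gripper_force: 49.5
```

Call:
apply_moves(plan=[[0,0,0.001,0,0,0,1],[0,0,0.001,0,0,0,1],[0,0,0.001,0,0,0,1]])

```text
t: 24.55
tcp_pos: [0.3954, -0.3383, 0.073]
tool_rot: [0.986, 0.166, 0.0, 0.0]
force: [-1.2, 0.0, 0.1]
finger_gap: 0.155
gripper_force: 49.5
```

Call:
apply_moves(plan=[[0,0,0.001,0,0,0,1],[0,0,0.001,0,0,0,1],[0,0,0.001,0,0,0,1]])

```text
t: 24.92
tcp_pos: [0.3954, -0.3383, 0.07]
tool_rot: [0.986, 0.166, 0.0, 0.0]
force: [-0.6, -0.4, 0.5]
finger_gap: 0.158
gripper_force: 49.5
```

Call:
apply_moves(plan=[[0,0,0.001,0,0,0,1],[0,0,0.001,0,0,0,1]])

```text
t: 25.18
tcp_pos: [0.3954, -0.3383, 0.068]
tool_rot: [0.986, 0.166, 0.0, 0.0]
force: [0.3, -0.6, -0.1]
finger_gap: 0.155
gripper_force: 49.5
```

Call:
apply_moves(plan=[[0,0,0.001,0,0,0,1],[0,0,0.001,0,0,0,1]])

```text
t: 25.42
tcp_pos: [0.3954, -0.3383, 0.066]
tool_rot: [0.986, 0.166, 0.0, 0.0]
force: [-0.8, -1.7, 0.8]
finger_gap: 0.159
gripper_force: 49.5
```

Call:
apply_moves(plan=[[0,0,0.001,0,0,0,1],[0,0,0.001,0,0,0,1],[0,0,0.001,0,0,0,1]])

```text
t: 25.8
tcp_pos: [0.3954, -0.3382, 0.063]
tool_rot: [0.986, 0.166, 0.0, 0.0]
force: [-0.9, -0.4, 1.0]
finger_gap: 0.161
gripper_force: 49.5
```

Call:
apply_moves(plan=[[0,0,0.001,0,0,0,1],[0,0,0.001,0,0,0,1],[0,0,0.001,0,0,0,1]])

```text
t: 26.18
tcp_pos: [0.3954, -0.3382, 0.06]
tool_rot: [0.986, 0.166, 0.0, 0.0]
force: [-0.6, -0.8, -0.1]
finger_gap: 0.155
gripper_force: 49.5
```

Call:
apply_moves(plan=[[0,0,0.001,0,0,0,1],[0,0,0.001,0,0,0,1],[0,0,0.001,0,0,0,1],[0,0,0.001,0,0,0,1]])

```text
t: 26.68
tcp_pos: [0.3954, -0.3382, 0.056]
tool_rot: [0.986, 0.166, 0.0, 0.0]
force: [-1.6, -0.7, 0.2]
finger_gap: 0.157
gripper_force: 49.5
```

Call:
apply_moves(plan=[[0,0,0.0005,0,0,0,1],[0,0,0.0005,0,0,0,1]])

```text
t: 26.92
tcp_pos: [0.3954, -0.3382, 0.0551]
tool_rot: [0.986, 0.166, 0.0, 0.0]
force: [-1.1, -1.4, 0.7]
finger_gap: 0.153
gripper_force: 49.5
```

Call:
apply_moves(plan=[[0,0,0.0005,0,0,0,1]])

```text
t: 27.05
tcp_pos: [0.3954, -0.3383, 0.0546]
tool_rot: [0.986, 0.166, 0.0, 0.0]
force: [-2.2, -1.2, -0.1]
finger_gap: 0.155
gripper_force: 49.5
```

Call:
apply_moves(plan=[[0,0,0.0005,0,0,0,1]])

```text
t: 27.18
tcp_pos: [0.3954, -0.3382, 0.0541]
tool_rot: [0.986, 0.166, 0.0, 0.0]
force: [-1.5, -1.4, 0.1]
finger_gap: 0.155
gripper_force: 49.5
```

Call:
apply_moves(plan=[[0,0,0.0005,0,0,0,1]])

```text
t: 27.3
tcp_pos: [0.3954, -0.3383, 0.0536]
tool_rot: [0.986, 0.166, 0.0, 0.0]
force: [-1.7, -1.3, 1.6]
finger_gap: 0.155
gripper_force: 49.5
```

Call:
apply_moves(plan=[[0,0,0.0003,0,0,0,1]])

```text
t: 27.42
tcp_pos: [0.3954, -0.3383, 0.0535]
tool_rot: [0.986, 0.166, 0.0, 0.0]
force: [-2.8, -1.0, 3.7]
finger_gap: 0.153
gripper_force: 49.8
```

Call:
apply_moves(plan=[[0,0,0.0003,0,0,0,1]])

```text
t: 27.55
tcp_pos: [0.3954, -0.3383, 0.0534]
tool_rot: [0.986, 0.166, 0.0, 0.0]
force: [-3.6, -0.9, 6.9]
finger_gap: 0.16
gripper_force: 50.1
```

Call:
apply_moves(plan=[[0,0,0.0003,0,0,0,1]])

```text
t: 27.68
tcp_pos: [0.3954, -0.3383, 0.0534]
tool_rot: [0.986, 0.166, 0.0, 0.0]
force: [-2.3, -0.5, 9.2]
finger_gap: 0.159
gripper_force: 50.3
```

The flange is seated: a hard stop at TCP z = 0.0534, where about 0.053 was expected. I'll relax the push, let go and lift.

Call:
apply_moves(plan=[[0,0,-0.0007,0,0,0,1],[0,0,0,0,0,0,0.4],[0,0,0,0,0,0,0.2],[0,0,0,0,0,0,0],[0,0,-0.02,0,0,0,0],[0,0,-0.04,0,0,0,0],[0,0,-0.04,0,0,0,-1],[0.025,0,0,0,0,0,-1]])

```text
t: 28.68
tcp_pos: [0.4198, -0.3319, 0.1565]
tool_rot: [0.986, 0.164, 0.002, 0.003]
force: [1.5, 0.3, -0.6]
finger_gap: 0.904
gripper_force: 0.0
```

Run:
```python
from h import *
st();snap('wrist','w6');d=np.load("pics/w6.npz");C=(d["K"],d["R"],d["t"]);im=d["im"]
def seg(im,n):
    hsv=cv2.cvtColor(im,cv2.COLOR_RGB2HSV);m=((hsv[...,0]<6)|(hsv[...,0]>174))&(hsv[...,1]>160)&(hsv[...,2]>60)
    k,l,s,c=cv2.connectedComponentsWithStats(m.astype(np.uint8))
    print(n,[(s[i].tolist(),c[i].round(1)) for i in range(1,k) if s[i,4]>25])
seg(im,"wrist")
for z in(.075,.049): print("expected pin axis px at z",z,proj(C,[.3945,-.3387,z]))
for n in("scene","side"):
    im2=snapshot(n);seg(im2,n);print(n,"handle top/base",proj(cam(n),[.394,-.339,.075]),proj(cam(n),[.394,-.339,.049]))
```

```text
t 28.68 bed xy mm [26.9 -1.7] z 156.5 toolx yaw 18.93 tilt [ 0.0044 -0.0049] F bed [ 1.49 -0.23] -0.59 gap 0.904 0.0
wrist [([300, 267, 24, 35, 557], array([311.6, 286.3]))]
expected pin axis px at z 0.075 [312.162  289.5184]
expected pin axis px at z 0.049 [312.2321 273.9748]
scene [([331, 7, 131, 120, 1440], array([386.9,  38.7])), ([330, 22, 13, 8, 53], array([334.8,  25.7])), ([432, 33, 16, 6, 47], array([439.9,  35.4])), ([292, 130, 8, 12, 64], array([295.3, 136.2])), ([249, 317, 10, 15, 119], array([253.7, 323.2]))]
scene handle top/base [254.8109 318.1563] [256.464  328.9414]
side [([421, 244, 8, 16, 94], array([424.2, 250.5]))]
side handle top/base [424.9868 243.6317] [423.4825 258.1663]
```

The wrist, scene and side images all put the red handle upright at its home position, so I'm handing in.

```bash
python3 -c "
from station import *
print(sign_off())"
```

```text
the job is handed in; nothing more can be done
None
```

The job is handed in at about 29 s: the pack was pushed against both fences (about 10 N at most), and the red-handled pin passed through the plates until its flange seated, then was released. I read the lower two plates' alignment from touch and from the pin passing freely, not from a direct view.

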